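# Return the inspected die parts to their tray

### The arm

A 7-joint arm with a two-finger parallel gripper is mounted at the origin on the work surface. World frame = base frame: x ahead of the robot, y to its left, z up, the work surface at z = 0. Lengths are in m, angles in rad, forces in N, time in s.
With the tool pointing down it reaches from about 0.4 to 0.875 m from the base axis. Payload 19.3 kg.
Tool frame: the origin (TCP) lies at the very end of the fingers, on their centre line; the grasp point (between the pads) lies 19 mm behind it; z points along the fingers, y is the line along which they close (so a half turn about z gives the same grasp; the last joint's range is limited). The gripper opens to 85 mm and grips with 20 to 120 N. Pads are 22 mm wide; open, the fingers measure 114 mm over their backs; the gripper's body (76 mm by 85 mm) begins 54 mm behind the grasp point. The pads swing forward as they close: fully open they stand 13 mm farther back than shut.
Start: joints at [1.258, 0.521, -0.036, 1.599, 0.021, 1.021, -0.113], TCP at [0.15, -0.607, 0.231] pointing down, gripper open.
Joint ranges: [-2.91, 2.91], [-0.3, 2.13], [-1.5, 1.42], [0.17, 2.43], [-1.26, 4.41], [0.16, 1.93], [-2.52, 2.52]. Speed limits (rad/s): [1.89, 1.89, 2.39, 2.39, 3.01, 3.01, 3.01].

### API

Orientations are given as [roll, pitch, yaw] about the fixed x, y, z axes, in that order (R = Rz(yaw) Ry(pitch) Rx(roll)).
In Python, from workcell import bot gives the robot as it stands.
- The arm moves only by the shell command python3 -m crank 'ROWS' [FORCE]. ROWS is a JSON object of lists of equal length, an entry for each row: "travel": the shift along the world's x, y, z in cm, a list of three; "turn": the turn, a rotation vector about the world's x, y, z in degrees, a list of three; "gripper": the closure, from 0 (fully open) to 1 (shut). A call has exactly 5 rows; each row is the pose to reach, as a shift and turn from the pose commanded when the call began; what a row does not reach only later rows make up. A row lasts 1/10 s, in which the tool goes at most 50 mm and 8.59 degrees, less where a joint would pass 70% of its speed; a pose out of reach is approached as far as the arm can. A call with a gripper value outside its range is refused whole. The fingers move at their own pace and stop on an object; FORCE is the grip in N (left out, the last holds). Time passes only in rows, so rows that repeat a pose let the fingers close, or fill a call up. It gives the time, the measured TCP pose, the force, the opening and the grip force at its end, in the units of the state.
- bot.observe(): the state, without advancing time (a new reading comes with each control period).
- bot.grab_frame(name): name is "side" or "top"; returns a dict with "pixels" (384x512x3 uint8, red, green, blue), "fx", "fy", "cx", "cy" (pixels), "dist" ([k1, k2, p1, p2, k3] as OpenCV has them; the pictures are not rectified), "extrinsics" (4x4, takes a point from world to camera coordinates). Camera axes: x right, y down, z forward; pixel columns grow to the right and rows downward; lengths in m; the calibration is good to about 2 mm. A picture is of the moment at which its call begins. There is no depth.
- bot.job_done(): hands the job in; it is judged then, once.
The state is a dict: "clock": time; "qpos": joint angles; "qd": joint speeds; "joint_efforts": joint torques, N m; "position": TCP position; "tool_rot": TCP orientation; "force": force on the tool from outside, world axes, zero at the start; "moment": the same for the moment, N m; "grip_width": finger opening in m; "finger_force": force on a finger pad.
Only numpy, scipy, OpenCV 4.12 (cv2) and the standard library are available. Lean on these libraries where they do the work, as an engineer would, in place of code of your own. Each camera call takes 0.05 s, during which the arm holds its last target. There are 200 camera calls.

### The job

The inspection is finished: put the four parts of this stamping die back into the return tray, each fully down in the nest made for it: the flanged guide bush upright over the post, flange down; the round die button in the round pocket; the square insert with the window in the square pocket, window facing up; and the form punch lying flat in the long pocket. Set each part down gently rather than dropping it, and leave the plain bush without a flange and the solid square block where they stand, because they belong to another tool.

Things in the scene. Friction and masses are not known exactly. Their poses are not given: they have to be found in the camera images.
- flanged_bush: Guide bush of the die: a bright steel tube, 38 mm outside, 26 mm bore, 45 mm high, with a 52 mm flange 8 mm thick at its foot. Stands upright on the flange. Origin: centre of its underside, z up along the bore. About 0.24 kg.
- die_button: Round die button: a squat steel cylinder, 34 mm diameter, 28 mm high, with a 12 mm hole down the middle. Stands upright. Origin: centre of its underside, z up. About 0.18 kg.
- die_insert: Square die insert: a steel block 30 x 30 mm, 28 mm high, with a 15 x 15 mm window right through it from the top. Sides along its x and y. Origin: centre of its underside, z up. About 0.15 kg.
- form_punch: Rectangular form punch lying flat: steel, 58 mm long along its x, 20 mm high throughout; from the -x end a 6 mm long heel 22 mm wide, then 38 mm of shank 16 mm wide, then a 14 mm blade 9 mm wide at the +x end. Origin: centre of its length on the underside, z up; grip the shank across its 16 mm (along its y). About 0.13 kg.
- plain_bush: Look-alike that belongs to another tool: a straight steel tube with no flange, 38 mm outside, 26 mm bore, 45 mm high, standing upright. Origin: centre of its underside.
- solid_block: Look-alike that belongs to another tool: a solid steel block 30 x 30 mm, 28 mm high, with no window. Origin: centre of its underside.
- nest_post: Fixed 84 x 84 mm white plastic block, one of four side by side, 86 mm apart, in the grey tray; origin: centre of its underside (6 mm above the bench), z up. Flat top 9 mm above the origin, plain white, on which a bush stands, with a dark steel post, 9 mm diameter and 22 mm tall, rounded at the top, rising from its middle (post top 31 mm above the origin).
- nest_round: Fixed 84 x 84 mm white plastic block, one of four side by side, 86 mm apart, in the grey tray; origin: centre of its underside (6 mm above the bench), z up. Pocket floor (lined dark) 9 mm above the origin, top face 16 mm above it. Round pocket, 52 mm diameter, 7 mm deep, in the middle. The tray is 184 mm square, rim 22 mm above the bench.
- nest_square: Fixed 84 x 84 mm white plastic block, one of four side by side, 86 mm apart, in the grey tray; origin: centre of its underside (6 mm above the bench), z up. Pocket floor (lined dark) 9 mm above the origin, top face 16 mm above it. Square pocket, 48 x 48 mm, 7 mm deep, in the middle, sides along its x and y.
- nest_slot: Fixed 84 x 84 mm white plastic block, one of four side by side, 86 mm apart, in the grey tray; origin: centre of its underside (6 mm above the bench), z up. Pocket floor (lined dark) 9 mm above the origin, top face 16 mm above it. Long pocket, 76 mm along its x by 38 mm along its y, 7 mm deep, in the middle.
Things that resemble listed ones, but are neither listed nor needed, are in the scene too. Leave any blue look-alike of the form_punch alone. What is shaped like the die_button but brown is not meant.

How it is judged:
By the outcome, as a careful person would: the job done as asked, in the order asked, and still so for the second after the job is handed in, with the robot touching nothing.
It also fails if it takes over 90 s, if anything falls off the work surface, if the arm or the gripper's body presses on something with over 40 N, if the wrist force passes 120 N, or if a joint passes its speed limit or range.

## Working session

There is one attempt and no reset: what is moved stays moved. The work goes in short steps, Python scripts to look and compute and a shell command to move; the robot and the scene stay as the last step left them, time stands still between calls to the robot, and variables do not carry over. Pictures are saved under pics/ and viewed, at most 14 in all, crops included, and the job is handed in when it is done.

```bash
ls; mkdir -p pics; python3 - <<'E'
from workcell import bot
import cv2
for n in("top","side"):
    f=bot.grab_frame(n); cv2.imwrite(f"pics/{n}0.png",cv2.resize(f["pixels"][:,:,::-1],(800,600),interpolation=cv2.INTER_CUBIC))
    print(n,f["fx"],f["cx"],f["cy"],f["dist"],f["extrinsics"])
s=bot.observe();print(s)
E
```

```text
pics
top 433.4861222505938 249.73838650260808 185.43558567787954 [-0.16522967  0.          0.          0.          0.        ] [[-0.02729553 -0.99962555  0.00192831 -0.02476527]
 [-0.99486812  0.02697752 -0.09751736  0.46118681]
 [ 0.09742883 -0.0045802  -0.99523196  1.07282014]
 [ 0.          0.          0.          1.        ]]
side 478.0887494812447 253.34225820944766 188.55862202770217 [-0.02667915  0.          0.          0.          0.        ] [[-0.71247369 -0.70159199  0.01224398  0.30678532]
 [-0.41909638  0.41147202 -0.80935098  0.23662424]
 [ 0.56279611 -0.58177269 -0.58719765  0.90296729]
 [ 0.          0.          0.          1.        ]]
{'clock': 0.1, 'qpos': array([ 1.25777691,  0.52193972, -0.03631403,  1.59994019,  0.0212332 ,
        1.02108605, -0.11279584]), 'qd': array([ 1.52035375e-04, -1.15760783e-03, -1.20062199e-03, -2.04183492e-03,
       -1.80743933e-03, -1.62933663e-03,  6.20559742e-05]), 'joint_efforts': array([ 6.38477897e-03, -9.28474903e+01,  1.98505439e+00, -3.70530331e+01,
        1.81775173e-02,  5.23723618e-03, -6.45333046e-06]), 'position': array([ 0.15015653, -0.6063943 ,  0.23079647]), 'tool_rot': array([-3.14061030e+00,  1.03095872e-04,  2.42818199e-01]), 'force': array([-0.03120509, -0.25227698,  0.11561333]), 'moment': array([-0.03846473, -0.00031079,  0.03737722]), 'finger_force': 0.0, 'grip_width': 0.08513296353478882}
```

View pics/top0.png

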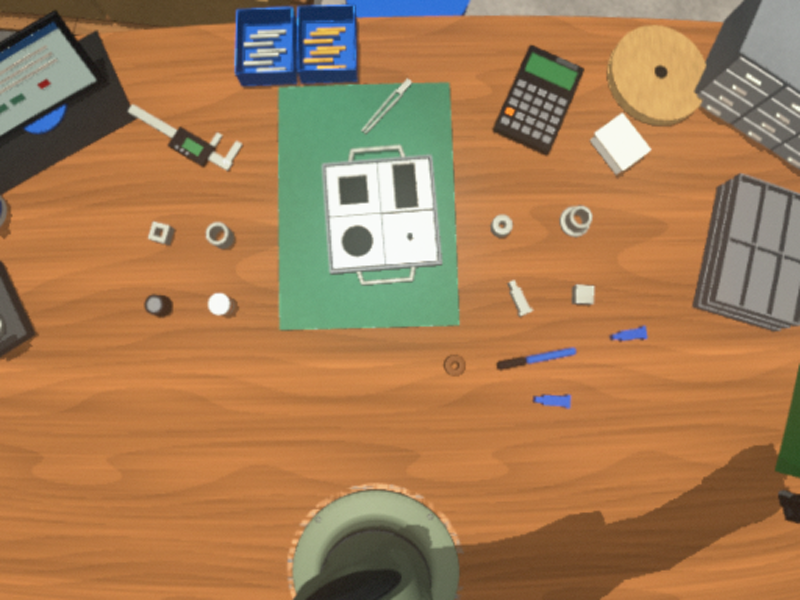

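View pics/side0.png

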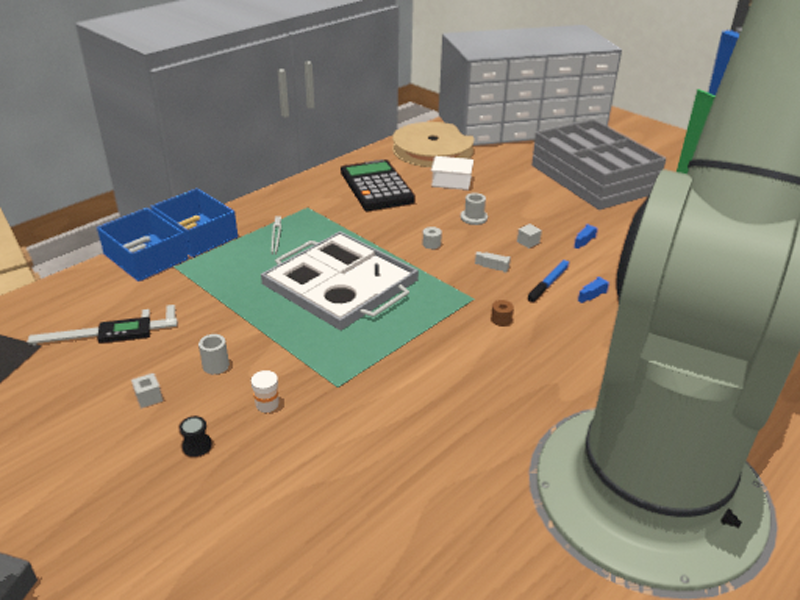

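The top view shows the windowed insert at (160,232) and the plain bush at (219,235). The button is at (502,226), the flanged bush at (577,220), the punch at (520,297) and the solid block at (584,295). The tray is centred near (382,213), with the post at bottom right, round pocket bottom left, square pocket top left and slot top right. I'll enlarge these for measuring.

```bash
cat > h.py <<'E'
from workcell import bot
import cv2, numpy as np
def crop(n,u0,v0,w,h,k,name):
    p=bot.grab_frame(n)["pixels"][v0:v0+h,u0:u0+w,::-1]
    cv2.imwrite("pics/"+name+".png",cv2.resize(p,(w*k,h*k),interpolation=cv2.INTER_CUBIC))
def cam(n):
    f=bot.grab_frame(n);return np.array([[f["fx"],0,f["cx"]],[0,f["fy"],f["cy"]],[0,0,1]]),np.array(f["dist"]),f["extrinsics"]
def world(c,u,v,z):   # native pixel -> world point at height z
    K,d,E=c; q=cv2.undistortPoints(np.array([[[u,v]]],float),K,d)[0,0]
    R,t=E[:3,:3],E[:3,3]; o=-R.T@t; r=R.T@np.array([q[0],q[1],1]); return (o+r*(z-o[2])/r[2])[:2]
def pix(c,P):
    K,d,E=c; return cv2.projectPoints(np.array([P],float),cv2.Rodrigues(E[:3,:3])[0],E[:3,3],K,d)[0][0,0]
E
python3 - <<'E'
from h import *
crop("top",300,122,110,84,7,"right"); crop("top",84,130,90,40,8,"left"); crop("top",200,95,88,84,7,"tray")
E
```

```text
(no output)
```

View pics/right.png

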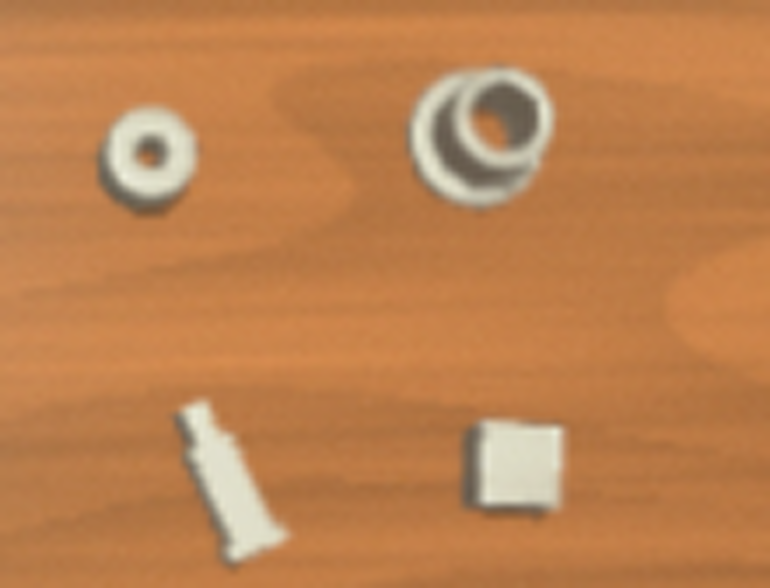

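View pics/left.png

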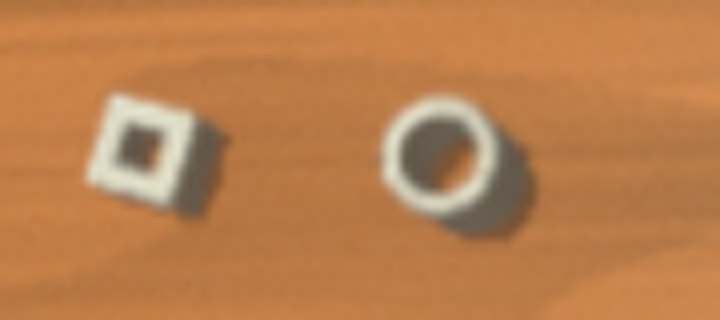

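View pics/tray.png

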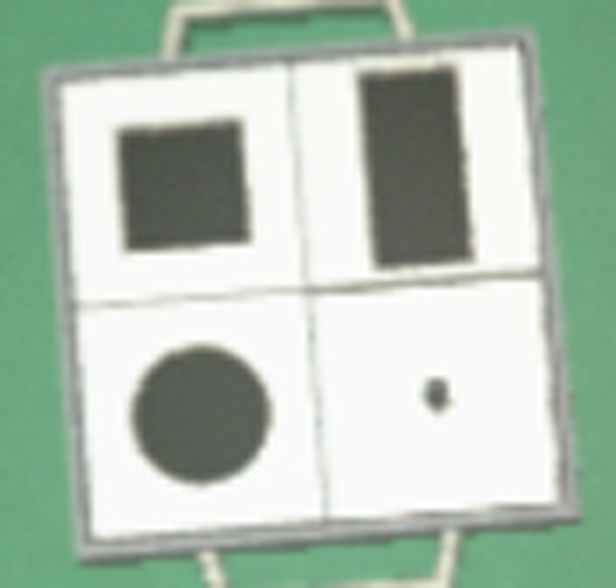

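The right crop (offset 300,122; ×7) gives the button top centre at (151,154) and the flanged bush top ring at (504,117). The punch heel end is at (258,550) and its blade tip at (195,404). In the left crop the insert has its window up, centred at (141,150). The tray crop shows the square pocket at (183,185), slot at (416,167), round pocket at (202,414) and post at about (436,394).

```bash
python3 - <<'E'
from h import *
c=cam("top"); s=cam("side")
def W(o,k,x,y,z): return world(c,(x+.5)/k-.5+o[0],(y+.5)/k-.5+o[1],z)
R=((300,122),7);L=((84,130),8);T=((200,95),7)
def show(n,p,z): print(n,np.round(p*1000,1),"side800",np.round((pix(s,[*p,z])+.5)*1.5625))
show("button",W(*R,151,154,.028),.028)
show("bush",W(*R,504,117,.045),.045)
h=W(*R,258,550,.02);t=W(*R,195,404,.02);show("heel",h,.02);show("tip",t,.02);d=t-h;print("punch mid",(h+t)/2,"len",np.linalg.norm(d),"yaw",np.degrees(np.arctan2(d[1],d[0])))
q=[W(*L,*p,.028) for p in((112,95),(195,115),(171,207),(88,184))];show("insert",np.mean(q,0),.028)
e=q[0]-q[3]+q[1]-q[2];print("insert yaw",np.degrees(np.arctan2(e[1],e[0])))
for n,p in(("sq",[(117,127),(242,121),(250,242),(124,249)]),("slot",[(360,72),(456,66),(472,261),(377,268)])):
    q=[W(*T,*a,.02) for a in p];e=q[0]-q[3]+q[1]-q[2];show(n,np.mean(q,0),.02);print("yaw",np.degrees(np.arctan2(e[1],e[0])))
show("round",W(*T,202,414,.019),.019)
show("post top",W(*T,438,387,.037),.037); show("post base",W(*T,437,408,.015),.015)
a,b,r=[np.array(W(*T,*p,.02)) for p in((183,185),(416,167),(202,414))];show("post lattice",b+r-a,.015)
E
```

```text
button [ 562.3 -222.6] side800 [432. 232.]
bush [ 570.2 -350.2] side800 [475. 198.]
heel [ 417.1 -256.7] side800 [508. 260.]
tip [ 471.  -235.9] side800 [476. 253.]
punch mid [ 0.4440163  -0.24625836] len 0.0577944042701483 yaw 21.08260155956697
insert [566.8 344.6] side800 [146. 383.]
insert yaw -14.413207501636547
sq [629.5  20. ] side800 [303. 274.]
yaw 2.341474998884337
slot [634.1 -66.1] side800 [340. 253.]
yaw 2.9470027773500544
round [543.6  14.9] side800 [340. 295.]
post top [548.  -70.9] side800 [376. 264.]
post base [544.2 -71.1] side800 [378. 276.]
post lattice [547.9 -71.2] side800 [377. 275.]
```

```bash
python3 -m crank '{"travel":[[4,2.5,-1],[8,5,-2],[12,7.5,-3],[16,10,-4],[20,12.5,-5]],"turn":[[0,0,0],[0,0,0],[0,0,0],[0,0,0],[0,0,0]],"gripper":[0,0,0,0,0]}' 40
python3 -m crank '{"travel":[[4,2.5,-1],[8,5,-2],[12,7.5,-3],[17,10.5,-4],[21,13,-5]],"turn":[[0,0,0],[0,0,0],[0,0,0],[0,0,0],[0,0,0]],"gripper":[0,0,0,0,0]}'
python3 -m crank '{"travel":[[1,0.2,0],[1,0.2,0],[1,0.2,0],[1,0.2,0],[1,0.2,0]],"turn":[[0,0,0],[0,0,0],[0,0,0],[0,0,0],[0,0,0]],"gripper":[0,0,0,0,0]}'
```

```text
clock: 0.85
position: [0.3516, -0.4805, 0.1811]
tool_rot: [3.141, -0.0, 0.243]
force: [0.3, -0.9, -0.3]
grip_width: 0.0854
finger_force: 0.0
clock: 1.35
position: [0.5557, -0.3543, 0.1326]
tool_rot: [3.141, -0.0, 0.243]
force: [-0.5, -1.2, -0.4]
grip_width: 0.0858
finger_force: 0.0
clock: 1.85
position: [0.5631, -0.3546, 0.1332]
tool_rot: [3.141, 0.0, 0.241]
force: [-0.1, -0.2, 0.0]
grip_width: 0.0853
finger_force: 0.0
```

```bash
python3 -m crank '{"travel":[[0.7,0.45,-2],[0.7,0.45,-4.5],[0.7,0.45,-7],[0.7,0.45,-8],[0.7,0.45,-8]],"turn":[[0,0,0],[0,0,0],[0,0,0],[0,0,0],[0,0,0]],"gripper":[0,0,0,0,0]}'
python3 - <<'E'
from h import *
print(bot.observe()["position"]); crop("top",320,110,90,80,7,"b1"); crop("side",260,90,90,70,8,"b1s")
E
```

```text
clock: 2.35
position: [0.5701, -0.3491, 0.0519]
tool_rot: [-3.14, 0.002, 0.242]
force: [-0.0, 1.0, -0.4]
grip_width: 0.0854
finger_force: 0.0
[ 0.5701188  -0.34911277  0.05185775]
```

View pics/b1s.png

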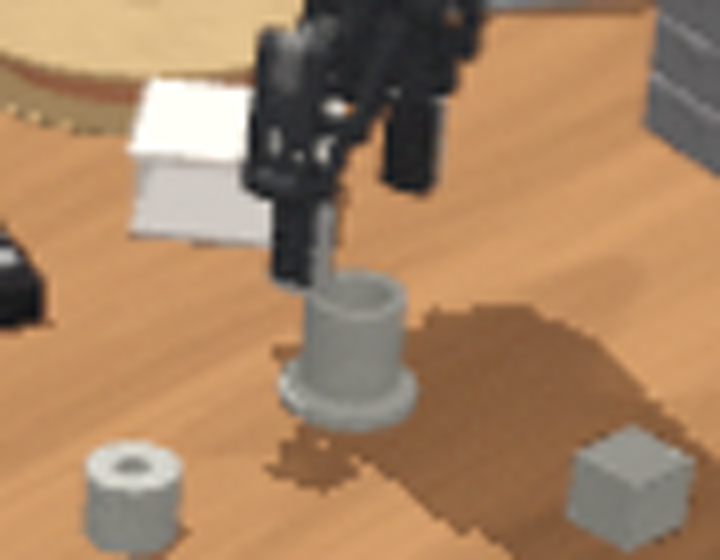

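The side view shows the fingers straddling the bush, centred at about (355,290). I'll descend, close, check and lift.

```bash
python3 -m crank '{"travel":[[0,0,-1.5],[0,0,-3],[0,0,-3.3],[0,0,-3.3],[0,0,-3.3]],"turn":[[0,0,0],[0,0,0],[0,0,0],[0,0,0],[0,0,0]],"gripper":[0,0,0,0.3,0.5]}' 50
python3 -m crank '{"travel":[[0,0,0],[0,0,0],[0,0,0],[0,0,0],[0,0,0]],"turn":[[0,0,0],[0,0,0],[0,0,0],[0,0,0],[0,0,0]],"gripper":[0.8,1,1,1,1]}' 50
python3 -m crank '{"travel":[[0,0,0],[0,0,0],[0,0,0.5],[0,0,1],[0,0,2]],"turn":[[0,0,0],[0,0,0],[0,0,0],[0,0,0],[0,0,0]],"gripper":[1,1,1,1,1]}' 50
```

```text
clock: 2.95
position: [0.5713, -0.349, 0.02]
tool_rot: [3.141, -0.0, 0.243]
force: [-0.3, -0.6, 1.3]
grip_width: 0.0593
finger_force: 0.0
clock: 3.45
position: [0.5715, -0.3492, 0.0206]
tool_rot: [3.141, -0.001, 0.243]
force: [-1.5, 0.6, 6.4]
grip_width: 0.0363
finger_force: 49.9
clock: 3.95
position: [0.5707, -0.3488, 0.0399]
tool_rot: [-3.141, 0.001, 0.243]
force: [-0.5, -1.2, -2.6]
grip_width: 0.036
finger_force: 50.4
```

```bash
python3 -m crank '{"travel":[[0,0,3],[0,1,6],[-0.3,5,7],[-0.7,9,7],[-1,13,7]],"turn":[[0,0,0],[0,0,0],[0,0,0],[0,0,0],[0,0,0]],"gripper":[1,1,1,1,1]}' 50
python3 -m crank '{"travel":[[-0.2,4,0],[-0.6,8,0],[-1,12,0],[-1.2,14.7,0],[-1.2,14.7,0]],"turn":[[0,0,0],[0,0,0],[0,0,0],[0,0,0],[0,0,0]],"gripper":[1,1,1,1,1]}' 50
python3 - <<'E'
from h import *
print(bot.observe()["position"]); f=None
crop("side",200,110,80,70,8,"b2s")
E
```

```text
clock: 4.45
position: [0.5609, -0.2178, 0.111]
tool_rot: [3.141, -0.001, 0.242]
force: [0.7, -0.3, -3.6]
grip_width: 0.0359
finger_force: 50.8
clock: 4.95
position: [0.5492, -0.0675, 0.1106]
tool_rot: [-3.14, -0.001, 0.248]
force: [0.0, 0.1, -2.3]
grip_width: 0.0361
finger_force: 50.8
[ 0.54923814 -0.0674935   0.1106296 ]
```

View pics/b2s.png

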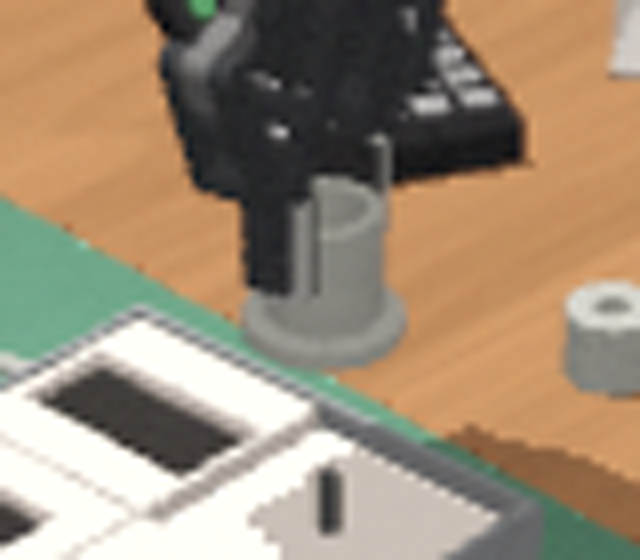

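The bush hangs upright, flange at (325,320), above the post at (330,500). It needs about −3 mm in y before lowering.

```bash
python3 -m crank '{"travel":[[-0.1,-0.3,0],[-0.1,-0.3,-2],[-0.1,-0.3,-4],[-0.1,-0.3,-5.5],[-0.1,-0.3,-6.5]],"turn":[[0,0,0],[0,0,0],[0,0,0],[0,0,0],[0,0,0]],"gripper":[1,1,1,1,1]}' 50
python3 -m crank '{"travel":[[0,0,-0.2],[0,0,-0.4],[0,0,-0.6],[0,0,-0.8],[0,0,-0.9]],"turn":[[0,0,0],[0,0,0],[0,0,0],[0,0,0],[0,0,0]],"gripper":[1,1,1,1,1]}' 50
```

```text
clock: 5.5
position: [0.5477, -0.0765, 0.0439]
tool_rot: [3.141, 0.001, 0.241]
force: [0.1, 0.5, -2.0]
grip_width: 0.0362
finger_force: 50.8
clock: 6.0
position: [0.5482, -0.075, 0.036]
tool_rot: [3.141, -0.0, 0.243]
force: [-0.8, -0.6, -3.0]
grip_width: 0.036
finger_force: 50.8
```

```bash
python3 -m crank '{"travel":[[0,0.15,0],[0,0.3,0],[0,0.35,-0.03],[0,0.35,-0.06],[0,0.35,-0.1]],"turn":[[0,0,0],[0,0,0],[0,0,0],[0,0,0],[0,0,0]],"gripper":[1,1,1,1,1]}' 50
```

```text
clock: 6.5
position: [0.5483, -0.0712, 0.0355]
tool_rot: [-3.142, -0.0, 0.243]
force: [-7.8, 2.9, 22.8]
grip_width: 0.036
finger_force: 53.1
```

```bash
python3 -m crank '{"travel":[[0,0,0.04],[0,0,0.04],[0,0,0.04],[0,0,0.04],[0,0,0.04]],"turn":[[0,0,0],[0,0,0],[0,0,0],[0,0,0],[0,0,0]],"gripper":[0.8,0.5,0.2,0,0]}' 50
python3 -m crank '{"travel":[[0,0,0],[0,0,2],[0,0,5],[0,0,8],[0,0,9]],"turn":[[0,0,0],[0,0,0],[0,0,0],[0,0,0],[0,0,0]],"gripper":[0,0,0,0,0]}' 50
```

```text
clock: 7.0
position: [0.5482, -0.0715, 0.0352]
tool_rot: [-3.142, -0.0, 0.243]
force: [-0.2, -0.7, -1.1]
grip_width: 0.0834
finger_force: 0.0
clock: 7.5
position: [0.5492, -0.0716, 0.1278]
tool_rot: [3.141, -0.003, 0.243]
force: [0.2, 0.3, 0.5]
grip_width: 0.085
finger_force: 0.0
```

```bash
python3 -m crank '{"travel":[[0.3,-4,0],[0.7,-8,0],[1.1,-12,0],[1.4,-15.1,0],[1.4,-15.1,-2]],"turn":[[0,0,0],[0,0,0],[0,0,0],[0,0,0],[0,0,0]],"gripper":[0,0,0,0,0]}' 50
python3 -m crank '{"travel":[[0,0,-2],[0,0,-4],[0,0,-4],[0,0,-4],[0,0,-4]],"turn":[[0,0,0],[0,0,0],[0,0,0],[0,0,0],[0,0,0]],"gripper":[0,0,0,0,0]}' 50
```

```text
clock: 8.0
position: [0.5625, -0.2281, 0.1063]
tool_rot: [3.138, -0.002, 0.237]
force: [0.2, 0.3, -0.4]
grip_width: 0.0854
finger_force: 0.0
clock: 8.5
position: [0.5626, -0.2226, 0.0661]
tool_rot: [3.141, -0.001, 0.243]
force: [0.6, 0.3, -0.0]
grip_width: 0.0855
finger_force: 0.0
```

```bash
python3 -m crank '{"travel":[[0,0,-2],[0,0,-4],[0,0,-5.5],[0,0,-5.7],[0,0,-5.7]],"turn":[[0,0,0],[0,0,0],[0,0,0],[0,0,0],[0,0,0]],"gripper":[0,0,0,0.3,0.5]}' 50
python3 -m crank '{"travel":[[0,0,0],[0,0,0],[0,0,0],[0,0,0],[0,0,0]],"turn":[[0,0,0],[0,0,0],[0,0,0],[0,0,0],[0,0,0]],"gripper":[0.8,1,1,1,1]}' 50
python3 -m crank '{"travel":[[0,0,0],[0,0,0],[0,0,0.5],[0,0,1.5],[0,0,3]],"turn":[[0,0,0],[0,0,0],[0,0,0],[0,0,0],[0,0,0]],"gripper":[1,1,1,1,1]}' 50
```

```text
clock: 9.0
position: [0.5623, -0.2225, 0.0085]
tool_rot: [3.142, -0.0, 0.243]
force: [0.8, 0.2, 0.7]
grip_width: 0.059
finger_force: 0.0
clock: 9.5
position: [0.5626, -0.2227, 0.0094]
tool_rot: [3.141, -0.001, 0.243]
force: [-2.0, 1.5, 9.4]
grip_width: 0.0323
finger_force: 48.7
clock: 10.0
position: [0.5618, -0.2224, 0.0389]
tool_rot: [-3.141, 0.001, 0.243]
force: [-0.5, 0.7, -2.4]
grip_width: 0.0326
finger_force: 49.8
```

```bash
python3 -m crank '{"travel":[[0,0,4],[0,1,8],[-0.3,5,8],[-0.7,9,8],[-1,13,8]],"turn":[[0,0,0],[0,0,0],[0,0,0],[0,0,0],[0,0,0]],"gripper":[1,1,1,1,1]}' 50
python3 -m crank '{"travel":[[-0.3,4,0],[-0.6,8,0],[-0.9,10.75,0],[-0.9,10.75,0],[-0.9,10.75,0]],"turn":[[0,0,0],[0,0,0],[0,0,0],[0,0,0],[0,0,0]],"gripper":[1,1,1,1,1]}' 50
python3 -m crank '{"travel":[[0,0,-3],[0,0,-6],[0,0,-8],[0,0,-8.5],[0,0,-8.5]],"turn":[[0,0,0],[0,0,0],[0,0,0],[0,0,0],[0,0,0]],"gripper":[1,1,1,1,1]}' 50
```

```text
clock: 10.5
position: [0.552, -0.0913, 0.1199]
tool_rot: [3.141, -0.002, 0.242]
force: [1.0, 0.4, -1.7]
grip_width: 0.0324
finger_force: 50.3
clock: 11.0
position: [0.5433, 0.0153, 0.1192]
tool_rot: [3.141, -0.001, 0.244]
force: [-0.2, -1.2, -3.4]
grip_width: 0.0331
finger_force: 50.3
clock: 11.5
position: [0.5431, 0.0141, 0.0333]
tool_rot: [3.141, 0.001, 0.242]
force: [-0.5, -0.6, -1.7]
grip_width: 0.0325
finger_force: 50.3
```

```bash
python3 -m crank '{"travel":[[0,0,-0.2],[0,0,-0.4],[0,0,-0.6],[0,0,-0.8],[0,0,-0.9]],"turn":[[0,0,0],[0,0,0],[0,0,0],[0,0,0],[0,0,0]],"gripper":[1,1,1,1,1]}' 50
```

```text
clock: 12.0
position: [0.5432, 0.0151, 0.0244]
tool_rot: [3.142, -0.0, 0.243]
force: [-5.4, 0.1, 22.7]
grip_width: 0.0325
finger_force: 52.5
```

```bash
python3 -m crank '{"travel":[[0,0,0.04],[0,0,0.04],[0,0,0.04],[0,0,0.04],[0,0,0.04]],"turn":[[0,0,0],[0,0,0],[0,0,0],[0,0,0],[0,0,0]],"gripper":[0.8,0.5,0.2,0,0]}' 50
python3 -m crank '{"travel":[[0,0,0],[0,0,3],[0,0,6],[0,0,9.5],[0,0,9.5]],"turn":[[0,0,0],[0,0,0],[0,0,0],[0,0,0],[0,0,0]],"gripper":[0,0,0,0,0]}' 50
python3 -m crank '{"travel":[[0.3,4.5,0],[0.6,9,0],[0.9,13.5,0],[1.2,18,0],[1.2,22,0]],"turn":[[0,0,-6],[0,0,-12],[0,0,-18],[0,0,-24],[0,0,-28]],"gripper":[0,0,0,0,0]}' 50
```

```text
clock: 12.5
position: [0.5432, 0.015, 0.0246]
tool_rot: [3.142, -0.0, 0.243]
force: [-0.5, 0.3, -1.0]
grip_width: 0.0835
finger_force: 0.0
clock: 13.0
position: [0.5451, 0.0151, 0.1235]
tool_rot: [3.141, -0.006, 0.242]
force: [1.0, -0.6, -1.3]
grip_width: 0.0856
finger_force: 0.0
clock: 13.5
position: [0.5548, 0.2375, 0.1191]
tool_rot: [-3.142, 0.0, -0.249]
force: [1.5, -0.2, -0.4]
grip_width: 0.0851
finger_force: 0.0
```

```bash
python3 -m crank '{"travel":[[0.6,4.5,0],[1.1,9,0],[1.2,10.7,0],[1.2,10.7,0],[1.2,10.7,0]],"turn":[[0,0,0],[0,0,0],[0,0,0],[0,0,0],[0,0,0]],"gripper":[0.3,0.3,0.3,0.3,0.3]}' 50
python3 -m crank '{"travel":[[0,0,-2],[0,0,-4],[0,0,-6],[0,0,-6],[0,0,-6]],"turn":[[0,0,0],[0,0,0],[0,0,0],[0,0,0],[0,0,0]],"gripper":[0.3,0.3,0.3,0.3,0.3]}' 50
python3 - <<'E'
from h import *
crop("side",60,190,110,80,7,"i1"); c=cam("top");print(world(c,84+(440.5)/8-.5,130+155.5/8-.5,.045))
E
```

```text
clock: 14.0
position: [0.567, 0.341, 0.119]
tool_rot: [3.14, 0.0, -0.246]
force: [0.5, -0.7, 0.2]
grip_width: 0.0598
finger_force: 0.0
clock: 14.5
position: [0.5675, 0.3407, 0.06]
tool_rot: [3.141, -0.0, -0.247]
force: [0.3, 0.2, 0.3]
grip_width: 0.0601
finger_force: 0.0
[0.55834667 0.240965  ]
```

View pics/i1.png

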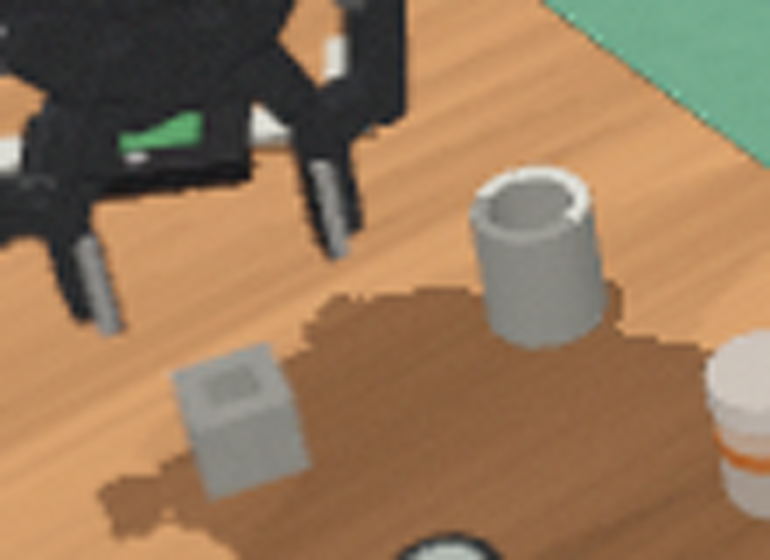

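The fingers are at (95,330) and (335,250), straddling the windowed insert, and well clear of the plain bush at (540,260). Descending.

```bash
python3 -m crank '{"travel":[[0,0.4,-1.5],[0,0.4,-3.5],[0,0.4,-4.8],[0,0.4,-5.1],[0,0.4,-5.1]],"turn":[[0,0,0],[0,0,0],[0,0,0],[0,0,0],[0,0,0]],"gripper":[0.3,0.3,0.3,0.3,0.5]}' 50
python3 -m crank '{"travel":[[0,0,0],[0,0,0],[0,0,0],[0,0,0],[0,0,0]],"turn":[[0,0,0],[0,0,0],[0,0,0],[0,0,0],[0,0,0]],"gripper":[0.8,1,1,1,1]}' 50
python3 -m crank '{"travel":[[0,0,0],[0,0,0],[0,0,0.5],[0,0,1.5],[0,0,3]],"turn":[[0,0,0],[0,0,0],[0,0,0],[0,0,0],[0,0,0]],"gripper":[1,1,1,1,1]}' 50
```

```text
clock: 15.1
position: [0.567, 0.3459, 0.0083]
tool_rot: [3.141, 0.0, -0.246]
force: [-0.1, -0.6, -0.2]
grip_width: 0.0465
finger_force: 0.0
clock: 15.6
position: [0.5676, 0.3463, 0.0095]
tool_rot: [-3.141, -0.001, -0.246]
force: [-0.7, -1.0, 7.2]
grip_width: 0.0288
finger_force: 50.1
clock: 16.1
position: [0.5668, 0.3458, 0.0391]
tool_rot: [3.141, 0.001, -0.246]
force: [-0.3, -0.2, -1.5]
grip_width: 0.0288
finger_force: 49.3
```

```bash
python3 -m crank '{"travel":[[0,0,3],[0.5,-2,6],[1.5,-6,8],[2,-10,8],[3,-14,8]],"turn":[[0,0,0],[0,0,4],[0,0,8],[0,0,12],[0,0,17]],"gripper":[1,1,1,1,1]}' 50
python3 -m crank '{"travel":[[0.8,-4.5,0],[1.6,-9,0],[2.4,-13.5,0],[3.2,-18,0],[3.25,-18.5,0]],"turn":[[0,0,0],[0,0,0],[0,0,0],[0,0,0],[0,0,0]],"gripper":[1,1,1,1,1]}' 50
python3 -m crank '{"travel":[[0,0,0],[0,0,-2],[0,0,-5],[0,0,-7.5],[0,0,-7.5]],"turn":[[0,0,0],[0,0,0],[0,0,0],[0,0,0],[0,0,0]],"gripper":[1,1,1,1,1]}' 50
```

```text
clock: 16.6
position: [0.5974, 0.2049, 0.1208]
tool_rot: [-3.141, -0.002, 0.054]
force: [0.3, -0.3, -2.5]
grip_width: 0.0289
finger_force: 49.5
clock: 17.1
position: [0.6304, 0.0136, 0.12]
tool_rot: [3.138, -0.001, 0.043]
force: [0.3, 0.3, -0.9]
grip_width: 0.029
finger_force: 49.6
clock: 17.6
position: [0.6277, 0.0229, 0.0413]
tool_rot: [-3.141, 0.004, 0.053]
force: [-0.4, -0.1, -1.4]
grip_width: 0.0287
finger_force: 49.5
```

```bash
python3 -m crank '{"travel":[[0.1,-0.1,-0.3],[0.1,-0.2,-0.6],[0.1,-0.2,-0.8],[0.1,-0.2,-0.9],[0.1,-0.2,-0.9]],"turn":[[0,0,0],[0,0,0],[0,0,0],[0,0,0],[0,0,0]],"gripper":[1,1,1,1,1]}' 50
```

```text
clock: 18.1
position: [0.6308, 0.019, 0.0349]
tool_rot: [-3.142, -0.0, 0.051]
force: [-0.5, 0.1, -0.7]
grip_width: 0.0289
finger_force: 49.5
```

```bash
python3 -m crank '{"travel":[[0,0.1,-0.3],[0,0.1,-0.5],[0,0.1,-0.7],[0,0.1,-0.9],[0,0.1,-1]],"turn":[[0,0,0],[0,0,0],[0,0,0],[0,0,0],[0,0,0]],"gripper":[1,1,1,1,1]}' 50
```

```text
clock: 18.6
position: [0.6305, 0.02, 0.0245]
tool_rot: [3.142, 0.0, 0.051]
force: [-6.9, -0.1, 18.9]
grip_width: 0.0287
finger_force: 51.9
```

```bash
python3 -m crank '{"travel":[[0,0,0.04],[0,0,0.04],[0,0,0.04],[0,0,0.04],[0,0,0.04]],"turn":[[0,0,0],[0,0,0],[0,0,0],[0,0,0],[0,0,0]],"gripper":[0.8,0.5,0.2,0,0]}' 50
python3 -m crank '{"travel":[[0,0,0],[0,0,3],[0,0,6],[0,0,9.5],[0,0,9.5]],"turn":[[0,0,0],[0,0,0],[0,0,0],[0,0,0],[0,0,0]],"gripper":[0,0,0,0,0]}' 50
python3 -m crank '{"travel":[[-1.5,-3,0],[-4,-6,0],[-6.5,-9,0],[-9,-12,0],[-11.5,-15,0]],"turn":[[0,0,4],[0,0,8],[0,0,12],[0,0,15],[0,0,18]],"gripper":[0,0,0,0,0]}' 50
python3 -m crank '{"travel":[[-2.5,-4,0],[-5,-8,0],[-7.5,-11.8,0],[-7.5,-11.8,0],[-7.5,-11.8,0]],"turn":[[0,0,0],[0,0,0],[0,0,0],[0,0,0],[0,0,0]],"gripper":[0.3,0.3,0.3,0.3,0.3]}' 50
```

```text
clock: 19.1
position: [0.6307, 0.02, 0.025]
tool_rot: [-3.142, -0.0, 0.051]
force: [-0.4, 0.6, 0.6]
grip_width: 0.0834
finger_force: 0.0
clock: 19.6
position: [0.6329, 0.0201, 0.1245]
tool_rot: [-3.141, -0.006, 0.05]
force: [0.9, 0.7, -0.1]
grip_width: 0.0853
finger_force: 0.0
clock: 20.1
position: [0.5144, -0.131, 0.1197]
tool_rot: [-3.142, 0.0, 0.367]
force: [1.1, -0.6, 0.7]
grip_width: 0.0853
finger_force: 0.0
clock: 20.6
position: [0.4401, -0.2487, 0.1198]
tool_rot: [-3.142, -0.0, 0.363]
force: [-0.5, 1.0, -0.0]
grip_width: 0.0598
finger_force: 0.0
```

```bash
python3 -m crank '{"travel":[[0,0.1,-3],[0,0.1,-6],[0,0.1,-8],[0,0.1,-8],[0,0.1,-8]],"turn":[[0,0,0],[0,0,0],[0,0,0],[0,0,0],[0,0,0]],"gripper":[0.3,0.3,0.3,0.3,0.3]}' 50
python3 - <<'E'
from h import *
crop("side",265,120,90,70,8,"p1")
E
```

```text
clock: 21.1
position: [0.4412, -0.2461, 0.0402]
tool_rot: [-3.141, 0.0, 0.366]
force: [0.3, -0.4, 0.6]
grip_width: 0.0598
finger_force: 0.0
```

View pics/p1.png

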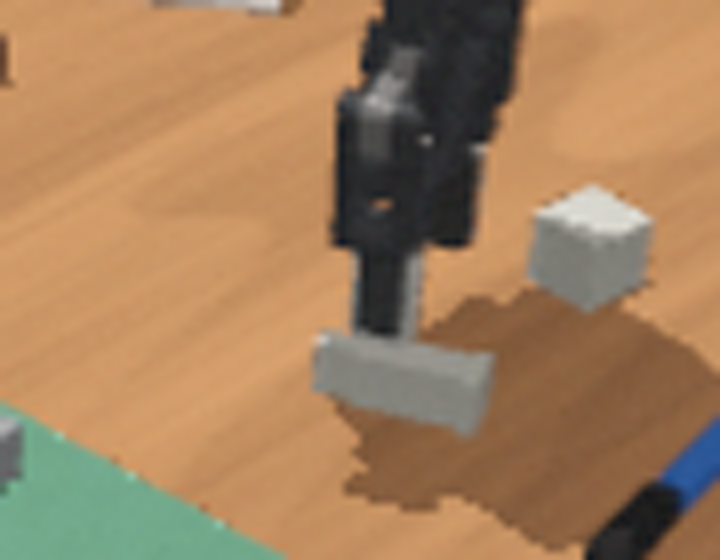

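The punch runs from (320,350) to (480,400), with the fingers around mid-shank. Descending.

```bash
python3 -m crank '{"travel":[[0,-0.1,-1],[0,-0.1,-2],[0,-0.1,-3],[0,-0.1,-3.1],[0,-0.1,-3.1]],"turn":[[0,0,0],[0,0,0],[0,0,0],[0,0,0],[0,0,0]],"gripper":[0.3,0.3,0.3,0.4,0.6]}' 50
python3 -m crank '{"travel":[[0,0,0],[0,0,0],[0,0,0],[0,0,0],[0,0,0]],"turn":[[0,0,0],[0,0,0],[0,0,0],[0,0,0],[0,0,0]],"gripper":[0.8,1,1,1,1]}' 50
python3 -m crank '{"travel":[[0,0,0],[0,0,0],[0,0,0.5],[0,0,1.5],[0,0,3]],"turn":[[0,0,0],[0,0,0],[0,0,0],[0,0,0],[0,0,0]],"gripper":[1,1,1,1,1]}' 50
```

```text
clock: 21.65
position: [0.4403, -0.2478, 0.0086]
tool_rot: [-3.141, 0.001, 0.365]
force: [-0.4, -1.3, 0.4]
grip_width: 0.0379
finger_force: 0.0
clock: 22.15
position: [0.4408, -0.2481, 0.0094]
tool_rot: [3.141, -0.0, 0.365]
force: [-0.7, 0.3, 5.7]
grip_width: 0.0144
finger_force: 49.5
clock: 22.65
position: [0.4403, -0.2478, 0.0395]
tool_rot: [-3.141, 0.001, 0.365]
force: [-0.1, 0.2, -0.9]
grip_width: 0.0149
finger_force: 48.8
```

```bash
python3 -m crank '{"travel":[[0,0,3],[1,1,6],[4,4,8],[7,7,8],[10,10,8]],"turn":[[0,0,0],[0,0,-4],[0,0,-8],[0,0,-13],[0,0,-18]],"gripper":[1,1,1,1,1]}' 50
python3 -m crank '{"travel":[[3,2.7,0],[6,5.4,0],[9,8.2,0],[9,8.2,0],[9,8.2,0]],"turn":[[0,0,0],[0,0,0],[0,0,0],[0,0,0],[0,0,0]],"gripper":[1,1,1,1,1]}' 50
python3 -m crank '{"travel":[[0,0,0],[0,0,-2],[0,0,-5],[0,0,-7.5],[0,0,-7.5]],"turn":[[0,0,0],[0,0,0],[0,0,0],[0,0,0],[0,0,0]],"gripper":[1,1,1,1,1]}' 50
python3 - <<'E'
from h import *
crop("side",180,120,80,70,8,"p2")
E
```

```text
clock: 23.15
position: [0.542, -0.147, 0.1208]
tool_rot: [3.141, -0.002, 0.046]
force: [0.3, -1.3, -1.8]
grip_width: 0.0147
finger_force: 48.9
clock: 23.65
position: [0.6307, -0.0651, 0.1193]
tool_rot: [-3.141, 0.0, 0.052]
force: [-0.9, -0.6, -1.0]
grip_width: 0.0149
finger_force: 48.9
clock: 24.15
position: [0.6283, -0.0669, 0.0416]
tool_rot: [-3.141, 0.005, 0.05]
force: [-0.4, 0.5, -0.8]
grip_width: 0.0141
finger_force: 48.9
```

View pics/p2.png

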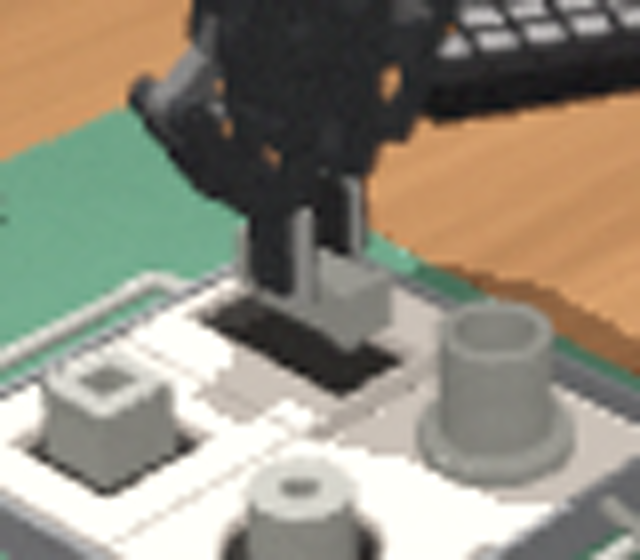

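The side view shows the punch level over the slot. The bush (497,390), insert (110,425) and button (300,510) are seated.

```bash
python3 -m crank '{"travel":[[0,0,-0.3],[0,0,-0.6],[0,0,-0.8],[0,0,-0.9],[0,0,-0.9]],"turn":[[0,0,0],[0,0,0],[0,0,0],[0,0,0],[0,0,0]],"gripper":[1,1,1,1,1]}' 50
python3 -m crank '{"travel":[[0,0,-0.2],[0,0,-0.4],[0,0,-0.6],[0,0,-0.75],[0,0,-0.85]],"turn":[[0,0,0],[0,0,0],[0,0,0],[0,0,0],[0,0,0]],"gripper":[1,1,1,1,1]}' 50
```

```text
clock: 24.7
position: [0.6306, -0.0659, 0.0351]
tool_rot: [-3.142, -0.0, 0.051]
force: [0.5, -0.3, -0.6]
grip_width: 0.0145
finger_force: 48.9
clock: 25.2
position: [0.6305, -0.066, 0.0262]
tool_rot: [-3.142, 0.0, 0.051]
force: [0.9, -1.2, -1.7]
grip_width: 0.0147
finger_force: 48.9
```

```bash
python3 -m crank '{"travel":[[0,0,-0.05],[0,0,-0.1],[0,0,-0.15],[0,0,-0.18],[0,0,-0.2]],"turn":[[0,0,0],[0,0,0],[0,0,0],[0,0,0],[0,0,0]],"gripper":[1,1,1,1,1]}' 50
```

```text
clock: 25.7
position: [0.6306, -0.066, 0.0245]
tool_rot: [3.142, -0.0, 0.051]
force: [0.3, 0.3, -1.0]
grip_width: 0.0144
finger_force: 48.9
```

```bash
python3 -m crank '{"travel":[[0,0,-0.02],[0,0,-0.04],[0,0,-0.06],[0,0,-0.06],[0,0,-0.06]],"turn":[[0,0,0],[0,0,0],[0,0,0],[0,0,0],[0,0,0]],"gripper":[1,1,1,1,1]}' 50
```

```text
clock: 26.2
position: [0.6306, -0.066, 0.0244]
tool_rot: [-3.142, -0.0, 0.051]
force: [-3.8, 0.3, 8.9]
grip_width: 0.0145
finger_force: 50.3
```

```bash
python3 -m crank '{"travel":[[0,0,0],[0,0,0],[0,0,0],[0,0,0],[0,0,0]],"turn":[[0,0,0],[0,0,0],[0,0,0],[0,0,0],[0,0,0]],"gripper":[0.8,0.6,0.45,0.4,0.4]}' 50
python3 -m crank '{"travel":[[0,0,0],[0,0,3],[0,0,7],[0,0,11],[0,0,15]],"turn":[[0,0,0],[0,0,0],[0,0,0],[0,0,0],[0,0,0]],"gripper":[0.4,0.4,0.4,0.4,0.4]}' 50
python3 -m crank '{"travel":[[-3,-3,2],[-6,-6,4],[-9,-9,6],[-12,-12,6],[-15,-15,6]],"turn":[[0,0,0],[0,0,0],[0,0,0],[0,0,0],[0,0,0]],"gripper":[0.4,0.4,0.4,0.4,0.4]}' 50
python3 -m crank '{"travel":[[0,-4,0],[0,-8,0],[0,-12,0],[0,-12,0],[0,-12,0]],"turn":[[0,0,0],[0,0,0],[0,0,0],[0,0,0],[0,0,0]],"gripper":[0.4,0.4,0.4,0.4,0.4]}' 50
python3 - <<'E'
from h import *
crop("side",150,130,130,95,6,"f1"); crop("top",200,95,88,84,7,"f2")
E
```

```text
clock: 26.7
position: [0.6306, -0.0659, 0.0238]
tool_rot: [-3.142, 0.0, 0.051]
force: [0.5, -0.3, -0.3]
grip_width: 0.0514
finger_force: 0.0
clock: 27.2
position: [0.6303, -0.066, 0.1755]
tool_rot: [-3.142, 0.0, 0.051]
force: [0.6, 0.5, -0.1]
grip_width: 0.0514
finger_force: 0.0
clock: 27.7
position: [0.4794, -0.2171, 0.2346]
tool_rot: [3.141, -0.001, 0.051]
force: [0.8, -0.4, -0.9]
grip_width: 0.051
finger_force: 0.0
clock: 28.2
position: [0.4802, -0.3366, 0.2336]
tool_rot: [-3.141, 0.0, 0.049]
force: [0.6, 1.1, 0.6]
grip_width: 0.051
finger_force: 0.0
```

View pics/f1.png

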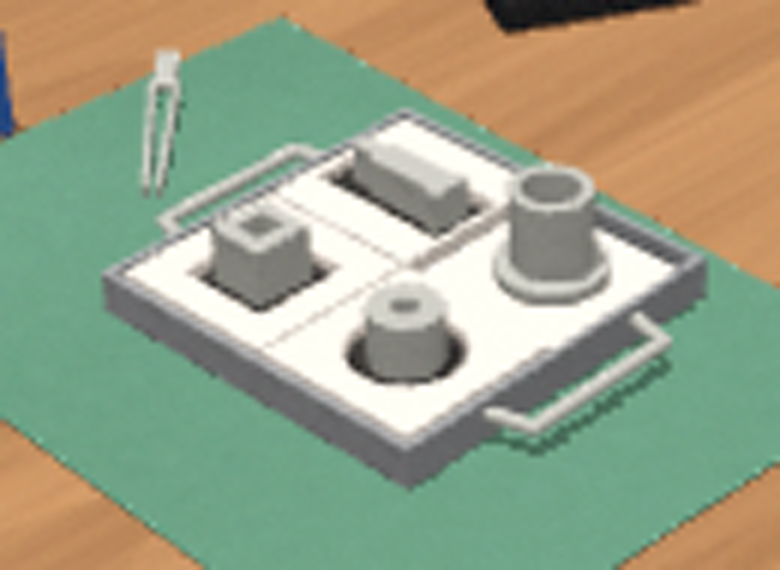

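View pics/f2.png

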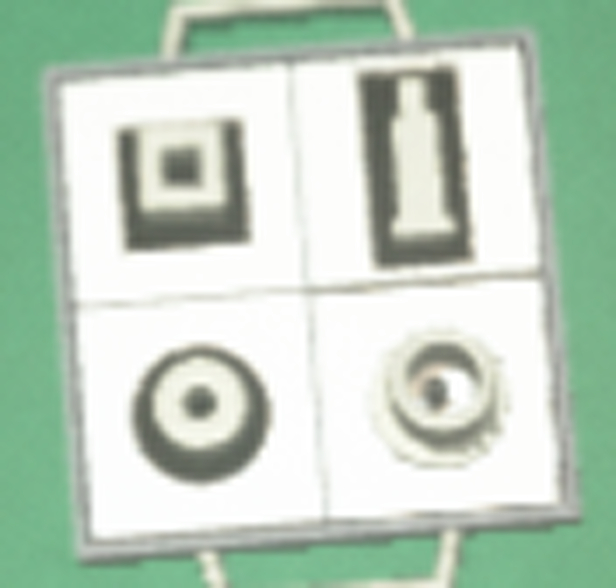

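Both views show all four parts seated in their nests: punch in the slot at (425,155), insert window up at (183,170), button in the round pocket at (200,405), and bush around the post at (440,395).

```bash
python3 -c "
from workcell import bot
print(bot.job_done())"
```

```text
the job is handed in; nothing more can be done
None
```

I placed all four parts in their nests in the order asked, left the plain bush and solid block untouched, and handed the job in at about 28 s of the 90 s limit. The final pictures from both cameras show every part seated, but the hand-in returned no verdict.

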